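# Refill the round glaze tub

## Robot

A 6-joint arm with a two-finger parallel gripper is mounted at the origin on the work surface. World frame = base frame: x ahead of the robot, y to its left, z up, the work surface at z = 0. Lengths are in m, angles in rad, forces in N, time in s.
With the tool pointing down it reaches from about 0.35 to 0.875 m from the base axis. Payload 4.2 kg.
Tool frame: the origin (TCP) lies at the very end of the fingers, on their centre line; the grasp point (between the pads) lies 19 mm behind it; x points along the fingers, z is the direction in which the jaws open and shut, and the axes are right-handed (so a half turn about x gives the same grasp; the last joint's range is limited). The gripper opens to 87 mm and grips with 3 to 60 N. Pads are 19 mm wide; open, the fingers measure 117 mm over their backs; the gripper's body (75 mm by 190 mm) begins 51 mm behind the grasp point.
Start: joints at [1.557, 0.385, 0.008, 0, -1.194, -0.259], TCP at [0.168, 0.602, 0.223] pointing down, gripper open.
Joint ranges: [-3.14, 3.14], [-1.21, 2.06], [-1.07, 1.41], [-3.16, 2.05], [-2.99, -0.16], [-3.1, 3.1]. Speed limits (rad/s): [2.79, 2.79, 3.14, 3.14, 3.14, 3.14].

## Interface

Orientations are given as a unit quaternion [w, x, y, z].
In Python, from workcell import state, eyes, job gives the robot as it stands.
- The arm moves only by the shell command python3 -m creep 'ROWS' [FORCE]. ROWS is JSON, a list of rows, each a list of 7 numbers: the shift along the tool's x, y, z in cm, then the turn, a rotation vector about the tool's x, y, z in rad, then the opening in per cent of the stroke, from 0 (shut) to 100 (fully open). In form: [[dx, dy, dz, ax, ay, az, fingers], ...]. A call has 1 to 12 rows; each row is the pose to reach, as a shift and turn from the pose measured when the call began, along the tool's axes at that moment; what a row does not reach only later rows make up. A row lasts 1/10 s, in which the tool goes at most 50 mm and 8.59 degrees, less where a joint would pass 70% of its speed; a pose out of reach is approached as far as the arm can. A call with a gripper value outside its range is refused whole. The fingers move at their own pace and stop on an object; FORCE is the grip in N (left out, the last holds). Time passes only in rows, so rows that repeat a pose let the fingers close. It gives the time, the measured TCP pose, the force and the opening at its end, in the units of the state.
- state(): the state, without advancing time (a new reading comes with each control period).
- eyes.read_camera(name): name is "scene" or "top" or "wrist"; returns a dict with "image" (384x512x3 uint8, red, green, blue), "fx", "fy", "cx", "cy" (pixels), "R" (3x3) and "t" (3): a world point X has camera coordinates R X + t; the wrist camera has in their place "hand_eye" (4x4, takes a point from camera to tool coordinates, whose origin is the TCP and whose axes are the tool frame's). Camera axes: x right, y down, z forward; pixel columns grow to the right and rows downward; lengths in m; the calibration is good to about 2 mm. A picture is of the moment at which its call begins: read the wrist's pose just before it. There is no depth.
- job.hand_in(): hands the job in, once; it reports no verdict.
Trained networks look in a picture, given as the dict that the camera call returned (one of the last four; its "shot" number tells which), for a name from the list of things; names that differ only in an ending like _2 or _b are one class to them, and where a whole thing is asked for, a point or a joint stands for the part that bears it (a point fixed in the world has none). Each returns a list of dicts, best first, with "p" (0 to 1); they miss things now and then, are a little off and sometimes report something else, mostly with a low value. They report only what shows in the picture. A call takes as long as a camera call.
- eyes.search_frame(picture, query): "position" ([x, y, z] in m, in world coordinates, good to about 4 mm: the middle of the surface that is visible of it).
- eyes.outline_of(picture, query): "pixels" (384x512 bool, what is visible of it).
The state is a dict: "time_s": time; "q": joint angles; "qvel": joint speeds; "tau": joint torques, N m; "ee_pos": TCP position; "tcp_rot": TCP orientation; "wrist_force": force on the tool from outside, world axes, zero at the start; "moment": the same for the moment, N m; "finger_gap": opening from 0.0 (shut) to 1.0 (fully open).
Only numpy, scipy, OpenCV 4.12 (cv2) and the standard library are available. Lean on these libraries where they do the work, as an engineer would, in place of code of your own. Each camera call takes 0.05 s, during which the arm holds its last target. There are 200 camera calls.

## Task

Two blue-capped glaze bottles are standing out on the bench among bottles with other cap colours. Put both back into the two empty places in the round grey tub, one in each, standing upright on its floor between the other blue ones. Set them down, do not let them drop.

Things in the scene. Friction and masses are not known exactly. Their poses are not given: they have to be found in the camera images.
- bottle_a: Blue glaze bottle to put away, upright on the bench, 130 mm tall, 140 to 280 g: white round body, 46 mm diameter, 80 mm high, with a blue band; above it (80 to 130 mm up) a slim blue cap, 22 mm diameter, to grip it by. Origin: centre of its underside, z up along its axis. A thin 6 mm shoulder taper at the foot of the cap is only seen.
- bottle_b: The other blue bottle to put away, the same in every way as the first. The four bottles on the bench, these two and two more of the same shape with a red and a yellow cap and band, stand at least 75 mm apart, centre to centre.
- gap_a (a point): Empty place in the round grey tub: point on its floor, 6 mm above the bench, for the centre of a bottle's underside. Frame turned with the tub, z up; x points outward from the tub's centre, 56 mm away at -x. Tub fixed: inner diameter 168 mm, wall 4 mm thick, 50 mm high. Seven places 56 mm apart: hexagon and middle; the other five hold loose blue bottles of the same kind (cap tops 136 mm up).
- gap_b (a point): Second empty place in that tub, on its floor, 56 mm from the tub's centre, 120 degrees counter-clockwise (from above) from the first, a filled place between. Frame parallel to the first's: outward is (-0.5, 0.866) in its x, y. A centred bottle has 10 mm to its neighbours (less their 3 mm play) and 5 mm to the wall. Either bottle may go into either place.

How it is judged:
At the end, for the whole second after the job is handed in: Each blue bottle stands in a different one of the two empty places: centre of its underside within 18 mm of the place horizontally and less than 8 mm above the tub's floor, tilted less than 10 degrees, at rest (under 0.03 m/s) (((horizontal distance between bottle_a and gap_a below 0.018 m and z of bottle_a in the frame of gap_a below 0.008 m and angle between each of bottle_a, bottle_b's own z axis and vertical below 0.18 rad and linear speed of each of bottle_a, bottle_b below 0.03 m/s and horizontal distance between bottle_b and gap_b below 0.018 m and z of bottle_b in the frame of gap_b below 0.008 m) or (horizontal distance between bottle_a and gap_b below 0.018 m and z of bottle_a in the frame of gap_b below 0.008 m and angle between each of bottle_a, bottle_b's own z axis and vertical below 0.18 rad and linear speed of each of bottle_a, bottle_b below 0.03 m/s and horizontal distance between bottle_b and gap_a below 0.018 m and z of bottle_b in the frame of gap_a below 0.008 m))); the robot touches nothing.
It fails at once if blue bottle A is dropped or thrown (moves faster than 0.8 m/s with no finger on it) (linear speed of bottle_a above 0.8 m/s and contact force between the fingers and bottle_a below 0.05 N).
It fails at once if blue bottle B is dropped or thrown (moves faster than 0.8 m/s with no finger on it) (linear speed of bottle_b above 0.8 m/s and contact force between the fingers and bottle_b below 0.05 N).
It also fails if it takes over 59 s, if anything falls off the work surface, if the arm or the gripper's body presses on something with over 40 N, if the wrist force passes 120 N, or if a joint passes its speed limit or range.

## Working session

There is one attempt and no reset: what is moved stays moved. The work goes in short steps, Python scripts to look and compute and a shell command to move; the robot and the scene stay as the last step left them, time stands still between calls to the robot, and variables do not carry over. Pictures are saved under pics/ and viewed, about 8 in all and at most 12, crops included, and the job is handed in when it is done.

```bash
mkdir -p pics; ls; python3 - <<'E'
from workcell import state, eyes
import cv2, numpy as np
s=state(); print(s['time_s'],s['ee_pos'],s['tcp_rot'],s['finger_gap'])
for n in ['top','scene']:
    p=eyes.read_camera(n); cv2.imwrite(f'pics/{n}0.png',p['image'][:,:,::-1])
    print(n,p['fx'],np.round(p['R'],3).tolist(),np.round(p['t'],3).tolist())
    for d in eyes.search_frame(p,'bottle_a'): print(np.round(d['position'],3),round(d['p'],2))
E
```

```text
pics
0.0 [0.16821054 0.60130021 0.22146096] [-0.4278294  -0.56277281 -0.42682331  0.5639775 ] 0.9968623378703592
top 434.872955259305 [[0.009, -0.999, 0.034], [-0.997, -0.012, -0.081], [0.082, -0.033, -0.996]] [-0.035, 0.541, 0.842]
[ 0.439 -0.064  0.082] 0.67
[ 0.478 -0.264  0.083] 0.64
scene 369.6311894275009 [[-0.655, 0.755, -0.005], [0.625, 0.539, -0.564], [-0.424, -0.372, -0.826]] [0.362, -0.29, 1.07]
[ 0.445 -0.068  0.076] 0.68
[ 0.49  -0.262  0.067] 0.63
```

View pics/top0.png

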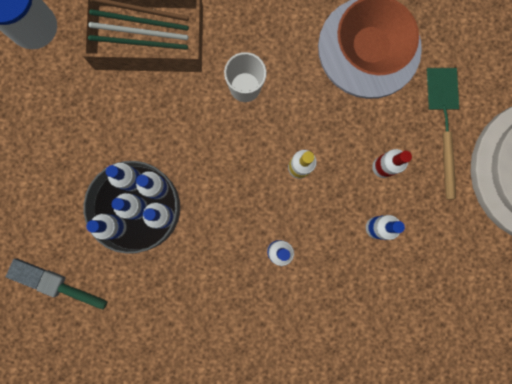

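View pics/scene0.png

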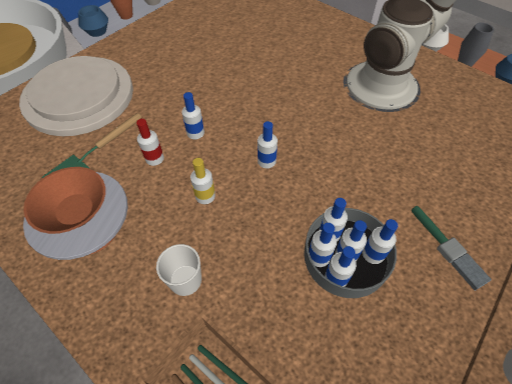

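Both bench bottles are clear: the blue caps are at (283,255) and (397,228) in the top view. The tub is at about (132,207), with its empty places at the upper left and the lower right or bottom. Next I'll measure the tub.

```bash
cat > h.py <<'E'
import numpy as np, cv2
from scipy.spatial.transform import Rotation as R
from scipy.optimize import least_squares
from workcell import state, eyes
def pose():
    s=state(); q=s['tcp_rot']; return np.array(s['ee_pos']), R.from_quat([q[1],q[2],q[3],q[0]]), s
def cam(name):
    p,r,s=pose(); c=eyes.read_camera(name)
    if name=='wrist':
        T=np.eye(4);T[:3,:3]=r.as_matrix();T[:3,3]=p
        M=np.linalg.inv(T@np.array(c['hand_eye'])); c['Rw'],c['tw']=M[:3,:3],M[:3,3]
    else: c['Rw'],c['tw']=np.array(c['R']),np.array(c['t'])
    return c
def ray(c,u,v,z):
    d=c['Rw'].T@np.array([(u-c['cx'])/c['fx'],(v-c['cy'])/c['fy'],1]); o=-c['Rw'].T@c['tw']
    return o+d*(z-o[2])/d[2]
def proj(c,X):
    Y=np.atleast_2d(X)@c['Rw'].T+c['tw']; return np.c_[c['fx']*Y[:,0]/Y[:,2]+c['cx'],c['fy']*Y[:,1]/Y[:,2]+c['cy']]
def move(target,jaw=None):
    """shift in cm, turn in rad in tool axes; tool down, jaw axis at world angle jaw (mod pi)"""
    p,r,s=pose(); d=r.inv().apply(np.array(target)-p)*100
    m=r.as_matrix()
    best=None
    if jaw is None: z0=m[:,2]; jaw=np.arctan2(z0[1],z0[0])
    for k in (0,np.pi):
        z=np.array([np.cos(jaw+k),np.sin(jaw+k),0]); x=np.array([0,0,-1.]); G=np.c_[x,np.cross(z,x),z]
        w=(r.inv()*R.from_matrix(G)).as_rotvec()
        if best is None or np.linalg.norm(w)<np.linalg.norm(best): best=w
    print('t',round(s['time_s'],2),'shift cm',np.round(d,2),'turn',np.round(best,3),'gap',round(s['finger_gap'],3),'q6',round(s['q'][5],2),'p',np.round(p,4))
E
python3 - <<'E'
from h import *
c=cam('top'); im=c['image']
crop=cv2.resize(im[140:270,60:200],None,fx=5,fy=5,interpolation=cv2.INTER_CUBIC)[:,:,::-1]
cv2.imwrite('pics/tub0.png',crop)
for uv in [(113,172),(145,182),(120,204),(150,214),(95,226)]: print(np.round(ray(c,*uv,.136),3))
print('tub rim',np.round(ray(c,131.5,207,.05),3), 'a',ray(c,284,255,.13).round(3),'b',ray(c,398,228,.13).round(3))
p,r,s=pose(); print(np.round(r.as_matrix(),3).tolist()); print(np.round(eyes.read_camera('wrist')['hand_eye'],3).tolist())
move([.46,.24,.25])
E
```

```text
[0.569 0.223 0.136]
[0.553 0.168 0.136]
[0.515 0.209 0.136]
[0.498 0.158 0.136]
[0.477 0.25  0.136]
tub rim [0.514 0.211 0.05 ] a [ 0.43  -0.072  0.13 ] b [ 0.478 -0.272  0.13 ]
[[-0.0, 0.963, -0.269], [-0.001, -0.269, -0.963], [-1.0, 0.0, 0.001]]
[[-0.001, -0.263, 0.965, -0.162], [0.001, -0.965, -0.263, 0.071], [1.0, 0.0, 0.001, -0.0], [0.0, 0.0, 0.0, 1.0]]
t 0.3 shift cm [-2.76 37.84 26.97] turn [ 0.     0.001 -0.   ] gap 1.002 q6 -0.26 p [0.1683 0.6017 0.2222]
```

View pics/tub0.png

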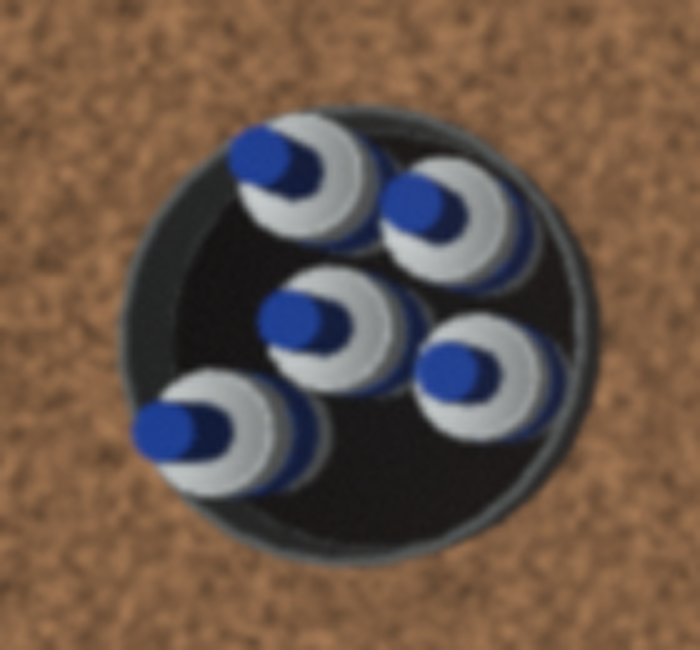

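The crop shows cap tops at crop pixels (262,157), (415,203), (291,321), (451,372) and (166,432). The empty places are on the left and at the lower middle, at roughly 73° and 193° around the tub centre (0.514, 0.211). I'll hover the wrist camera over the tub on the way.

```bash
python3 -m creep '[[-2.8,4.5,3.5,0,0,0,60],[-2.8,9,7,0,0,0,60],[-2.8,13,10,0,0,0,60],[-2.8,17,13,0,0,0,60],[-2.8,21,16,0,0,0,60],[-2.8,25,19,0,0,0,60],[-2.8,29,22,0,0,0,60],[-2.8,33,25,0,0,0,60],[-2.8,36.8,28.3,0,0,0,60],[-2.8,36.8,28.3,0,0,0,60],[-2.8,36.8,28.3,0,0,0,60],[-2.8,36.8,28.3,0,0,0,60]]' 20
python3 - <<'E'
from h import *
p,r,s=pose(); print(p,s['qvel'].round(3) if hasattr(s['qvel'],'round') else s['qvel'])
c=cam('wrist'); cv2.imwrite('pics/w1.png',c['image'][:,:,::-1]); np.save('w1.npy',c,allow_pickle=True)
print(c['fx'])
E
```

```text
time_s: 1.5
ee_pos: [0.4465, 0.2298, 0.2504]
tcp_rot: [-0.427, -0.563, -0.427, 0.564]
wrist_force: [-0.1, 0.1, 0.7]
finger_gap: 0.602
[0.44647098 0.22983656 0.25037443] [ 0.029  0.001  0.    -0.     0.002 -0.001]
296.5674761033574
```

View pics/w1.png

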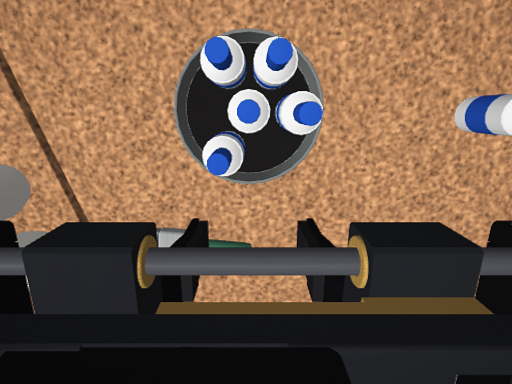

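The wrist view shows the tub between (176,28) and (322,183), with cap tops near (218,47), (281,48), (248,111), (312,113) and (218,162). The gaps are at the left (about 205,110) and the lower right (about 280,160). I'll fit the tub centre and angle from both cameras and overlay the result.

```bash
python3 - <<'E'
from h import *
w=np.load('w1.npy',allow_pickle=True).item(); t=cam('top')
wc=np.array([(218,47),(281,48),(248,111),(312,113),(218,162)]); tc=np.array([(112.4,171.4),(143,180.6),(118.2,204.2),(150.2,214.4),(93.2,226.4)])
A=np.linspace(0,2*np.pi,120)
ring=lambda x,y,r,z:np.c_[x+r*np.cos(A),y+r*np.sin(A),0*A+z]
ext=lambda P:np.r_[P.min(0),P.max(0)]
me={'t':np.r_[120/5+60,103/5+140,598/5+60,565/5+140],'w':np.r_[176,28,322,183]}
for n,c in (('t',t),('w',w)):
    f=lambda v:ext(proj(c,ring(v[0],v[1],.088,.05)))-me[n]
    s=least_squares(f,[.514,.211],diff_step=1e-4); print(n,'centre rim',s.x.round(4),s.fun.round(1))
    print(np.array([ray(c,*uv,.136)[:2] for uv in (tc if n=='t' else wc)]).round(4).tolist())
E
```

```text
t centre rim [0.5153 0.2106] [ 1.1  0.  -1.1 -0. ]
[[0.5705, 0.224], [0.5553, 0.1714], [0.5142, 0.2122], [0.4974, 0.1575], [0.4761, 0.2528]]
w centre rim [0.5151 0.2143] [-1.7  0.1  1.7  0.2]
[[0.5729, 0.2247], [0.5577, 0.1731], [0.5153, 0.2144], [0.498, 0.1593], [0.4783, 0.2543]]
```

```bash
python3 -m creep '[[0,0,4,0,0,0,60],[0,0,9,0,0,0,60],[0,0,14,0,0,0,60],[0,0,19,0,0,0,60],[0,0.2,24,0,0,0,60],[0,0.2,29,0,0,0,60],[0,0.2,29,0,0,0,60],[0,0.2,29,0,0,0,60],[0,0.2,29,0,0,0,60]]' 20
cat >> h.py <<'E'
def caps(c,z):
    """blue blobs: mean pixel -> world at height z"""
    h=cv2.cvtColor(c['image'],cv2.COLOR_RGB2HSV); m=cv2.inRange(h,(105,140,90),(128,255,255))
    n,_,st,ce=cv2.connectedComponentsWithStats(m)
    for k in range(1,n):
        if st[k,4]>25: print(st[k].tolist(),ce[k].round(1),ray(c,*ce[k],z).round(4))
E
python3 - <<'E'
from h import *
w=cam('wrist'); cv2.imwrite('pics/w2.png',w['image'][:,:,::-1]); np.save('w2.npy',w,allow_pickle=True)
print(pose()[0]); caps(w,.13); print('top'); caps(cam('top'),.13); move([.43,-.072,.092])
E
```

```text
time_s: 2.5
ee_pos: [0.3706, -0.048, 0.2507]
tcp_rot: [0.428, 0.563, 0.428, -0.563]
wrist_force: [-0.4, -0.7, -0.4]
finger_gap: 0.597
[ 0.37068714 -0.04783202  0.25062705]
[432, 0, 53, 23, 691] [452.8   7.9] [ 0.4747 -0.253   0.13  ]
[391, 4, 35, 45, 578] [401.3  31. ] [ 0.4686 -0.2085  0.13  ]
[54, 95, 14, 19, 26] [ 62.1 103.2] [0.4914 0.0991 0.13  ]
[0, 107, 5, 19, 76] [  1.7 116.2] [0.4956 0.1578 0.13  ]
[248, 107, 23, 23, 398] [259. 118.] [ 0.4308 -0.0712  0.13  ]
top
[0, 0, 29, 23, 493] [11.4  8.9] [0.8583 0.413  0.13  ]
[105, 166, 13, 11, 111] [111.5 171.1] [0.5718 0.2274 0.13  ]
[135, 175, 14, 12, 122] [141.9 180.1] [0.5568 0.1747 0.13  ]
[112, 198, 13, 12, 120] [117.6 203.7] [0.5155 0.2148 0.13  ]
[142, 209, 14, 11, 118] [149.2 213.9] [0.4984 0.1605 0.13  ]
[369, 217, 9, 21, 74] [372.1 227.4] [ 0.479  -0.2263  0.13  ]
[87, 220, 12, 12, 118] [ 92.6 225.7] [0.4773 0.2559 0.13  ]
[386, 222, 18, 11, 167] [394.8 226.8] [ 0.4806 -0.2663  0.13  ]
[277, 249, 13, 11, 108] [283.3 254. ] [ 0.4317 -0.071   0.13  ]
t 2.6 shift cm [15.86  6.36  0.75] turn [-0.  0.  0.] gap 0.6 q6 0.99 p [ 0.3707 -0.0478  0.2506]
```

View pics/w2.png

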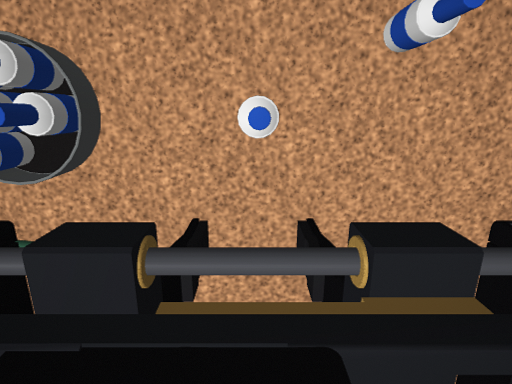

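Both cameras put bottle 1 at (0.431, -0.071); its cap is at (259,118). I'll grasp it.

```bash
python3 -m creep '[[3,3.5,0.3,0,0,0,60],[6,6.4,0.6,0,0,0,60],[9,6.4,0.6,0,0,0,60],[12,6.4,0.6,0,0,0,60],[14.5,6.4,0.6,0,0,0,60],[15.8,6.4,0.6,0,0,0,60],[15.8,6.4,0.6,0,0,0,60],[15.8,6.4,0.6,0,0,0,60],[15.8,6.4,0.6,0,0,0,0],[15.8,6.4,0.6,0,0,0,0],[15.8,6.4,0.6,0,0,0,0],[15.8,6.4,0.6,0,0,0,0]]' 20
python3 -c "
from h import *
move([.431,-.071,.25])"
```

```text
time_s: 3.8
ee_pos: [0.431, -0.0706, 0.093]
tcp_rot: [0.429, 0.563, 0.428, -0.562]
wrist_force: [-0.6, -0.6, -0.6]
finger_gap: 0.319
t 3.8 shift cm [-15.7    0.03   0.04] turn [-0.    -0.    -0.001] gap 0.319 q6 1.09 p [ 0.431  -0.0706  0.093 ]
```

```bash
python3 -m creep '[[0,0,0,0,0,0,0],[0,0,0,0,0,0,0],[0,0,0,0,0,0,0],[0,0,0,0,0,0,0],[-1,0,0,0,0,0,0],[-3,0,0,0,0,0,0],[-6,0,0,0,0,0,0],[-9.5,0,0,0,0,0,0],[-13,0,0,0,0,0,0],[-16.5,0,0,0,0,0,0],[-16.5,0,0,0,0,0,0]]' 25
python3 -c "
from h import *
move([.4604,.1999,.255],np.radians(74.4)); move([.5314,.2661,.255],np.radians(74.4)); print(state()['wrist_force'])"
```

```text
time_s: 4.9
ee_pos: [0.4336, -0.0705, 0.2636]
tcp_rot: [0.431, 0.566, 0.426, -0.559]
wrist_force: [-0.3, -0.0, -1.9]
finger_gap: 0.249
t 4.9 shift cm [  0.9   -4.59 -26.78] turn [ 0.004 -0.004 -0.012] gap 0.249 q6 1.09 p [ 0.4336 -0.0705  0.2636]
t 4.9 shift cm [  1.     0.5  -35.05] turn [ 0.004 -0.004 -0.012] gap 0.249 q6 1.09 p [ 0.4336 -0.0705  0.2636]
[-0.2570501  -0.03358696 -1.86993469]
```

Bottle 1 is held (gap 0.249). I'll carry it over the far gap.

```bash
python3 -m creep '[[0,0,-2,0,0,0,0],[0,0,-5,0,0,0,0],[0,0,-9,0,0,-0.01,0],[0,0.1,-13.5,0,0,-0.01,0],[0,0.2,-18,0,0,-0.01,0],[0,0.3,-22.5,0,0,-0.01,0],[0.5,0.4,-27,0,0,-0.01,0],[0.5,0.5,-31,0,0,-0.01,0],[0.5,0.5,-33.5,0,0,-0.01,0],[0.5,0.5,-35,0,0,-0.01,0],[0.5,0.5,-35,0,0,-0.01,0],[0.5,0.5,-35,0,0,-0.01,0]]' 25
python3 - <<'E'
from h import *
w=cam('wrist'); p,r,s=pose(); print(s['wrist_force'])
# overlay predicted gap rings and held bottle
im=w['image'][:,:,::-1].copy(); A=np.linspace(0,2*np.pi,60)
for (x,y,rr,z,col) in [(.515,.2125,.088,.05,(0,255,0)),(.5314,.2661,.023,.006,(0,0,255)),(.4604,.1999,.023,.006,(0,255,255)),(p[0],p[1],.023,p[2]-.093,(255,255,0))]:
    q=proj(w,np.c_[x+rr*np.cos(A),y+rr*np.sin(A),0*A+z]).round().astype(int); cv2.polylines(im,[q],True,col,1)
cv2.imwrite('pics/w3.png',im); caps(w,.136)
move([.5314,.2661,.101],np.radians(74.4))
E
```

```text
time_s: 6.1
ee_pos: [0.5306, 0.2648, 0.2593]
tcp_rot: [0.428, 0.563, 0.429, -0.562]
wrist_force: [0.3, 0.0, -1.9]
finger_gap: 0.247
[-0.7265206  -1.24191445 -1.99075468]
[298, 111, 18, 34, 124] [302.8 124.5] [0.5742 0.2038 0.136 ]
[267, 122, 24, 23, 424] [278.8 133. ] [0.5726 0.2275 0.136 ]
[317, 123, 32, 24, 577] [333.  133.9] [0.5581 0.1781 0.136 ]
[275, 150, 31, 25, 139] [285.4 156.6] [0.5491 0.2268 0.136 ]
[317, 151, 29, 33, 237] [325.9 162.1] [0.5334 0.19   0.136 ]
[290, 169, 27, 28, 519] [302.9 182.4] [0.5196 0.2161 0.136 ]
[340, 170, 33, 29, 610] [356.1 183.8] [0.5042 0.1656 0.136 ]
[224, 173, 65, 29, 531] [254.7 182.6] [0.5319 0.2622 0.136 ]
[233, 215, 39, 33, 1021] [252.  232.5] [0.4813 0.2789 0.136 ]
[233, 275, 39, 12, 321] [252.1 279.1] [0.4287 0.2932 0.136 ]
t 6.15 shift cm [15.87  0.   -0.13] turn [ 0.003 -0.003 -0.001] gap 0.242 q6 0.57 p [0.5307 0.2645 0.2597]
```

View pics/w3.png

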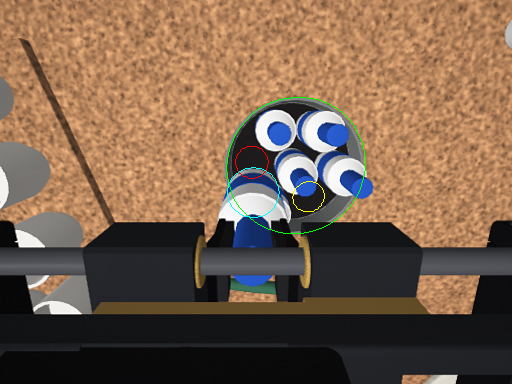

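The overlay matches: the held bottle is centred near (253,195) and lines up with the free left place at (252,163) on the floor. Lowering.

```bash
python3 -m creep '[[2,0,-0.1,0,0,0,0],[4.5,0,-0.1,0,0,0,0],[7,0,-0.1,0,0,0,0],[9,0,-0.1,0,0,0,0],[11,0,-0.1,0,0,0,0],[12.5,0,-0.1,0,0,0,0],[13.7,0,-0.1,0,0,0,0],[14.5,0,-0.1,0,0,0,0],[15,0,-0.1,0,0,0,0],[15.3,0,-0.1,0,0,0,0],[15.3,0,-0.1,0,0,0,0]]' 25
python3 -c "
from h import *
move([.5314,.2661,.1],np.radians(74.4)); print(state()['wrist_force'],state()['moment'])"
```

```text
time_s: 7.25
ee_pos: [0.5314, 0.2658, 0.1068]
tcp_rot: [0.428, 0.564, 0.429, -0.561]
wrist_force: [0.2, -0.6, -2.7]
finger_gap: 0.249
t 7.25 shift cm [ 0.68 -0.01 -0.03] turn [ 0.003 -0.003 -0.001] gap 0.249 q6 0.57 p [0.5314 0.2658 0.1068]
[ 0.24732783 -0.58093819 -2.70591479] [ 0.00482774  0.02870203 -0.02333071]
```

No contact yet. The last 7 mm go slowly.

```bash
python3 -m creep '[[0.2,0,0,0,0,0,0],[0.4,0,0,0,0,0,0],[0.55,0,0,0,0,0,0],[0.65,0,0,0,0,0,0],[0.72,0,0,0,0,0,0],[0.78,0,0,0,0,0,0],[0.78,0,0,0,0,0,0]]' 25
```

```text
time_s: 7.95
ee_pos: [0.5315, 0.2658, 0.0992]
tcp_rot: [0.428, 0.564, 0.429, -0.561]
wrist_force: [0.3, 0.2, -1.3]
finger_gap: 0.246
```

```bash
python3 -m creep '[[0.1,0,0,0,0,0,24],[0.1,0,0,0,0,0,28],[0.1,0,0,0,0,0,34],[0.1,0,0,0,0,0,42],[0.1,0,0,0,0,0,42],[0.1,0,0,0,0,0,42]]' 5
python3 -c "
from h import *
move([.5314,.2661,.25],np.radians(74.4))
move([.42,-.25,.25],np.radians(74.4)); print(state()['wrist_force'])"
```

```text
time_s: 8.55
ee_pos: [0.5315, 0.2659, 0.0981]
tcp_rot: [0.428, 0.564, 0.429, -0.561]
wrist_force: [0.7, 0.7, -0.2]
finger_gap: 0.414
t 8.55 shift cm [-1.519e+01  1.000e-02 -6.000e-02] turn [ 0.003 -0.003 -0.002] gap 0.414 q6 0.57 p [0.5315 0.2659 0.0981]
t 8.55 shift cm [-15.35   2.98  52.65] turn [ 0.003 -0.003 -0.002] gap 0.414 q6 0.57 p [0.5315 0.2659 0.0981]
[ 0.67078369  0.71073886 -0.23968066]
```

```bash
python3 -m creep '[[-1,0,0,0,0,0,42],[-4,0,0,0,0,0,42],[-8,0,0,0,0,0,42],[-12,0,0,0,0,0,50],[-15.3,0,2,0,0,0,60],[-15.3,0.5,7,0,0,0,60],[-15.3,1,12,0,0,0,60],[-15.3,1.5,17,0,0,0,60],[-15.3,1.5,22,0,0,0,60],[-15.3,2,27,0,0,0,60],[-15.3,2,32,0,0,0,60],[-15.3,2.5,37,0,0,0,60]]' 20
python3 -c "
from h import *
move([.42,-.25,.25],np.radians(74.4))"
```

```text
time_s: 9.75
ee_pos: [0.4561, -0.0984, 0.2513]
tcp_rot: [0.429, 0.564, 0.428, -0.561]
wrist_force: [1.7, 0.3, -0.0]
finger_gap: 0.599
t 9.75 shift cm [ 0.07  0.53 15.58] turn [ 0.004 -0.004 -0.004] gap 0.599 q6 1.17 p [ 0.4561 -0.0984  0.2513]
```

```bash
python3 -m creep '[[0,0.2,4,0,0,0,60],[0,0.4,8.5,0,0,0,60],[0,0.5,12.5,0,0,0,60],[0,0.5,15.6,0,0,0,60],[0,0.5,15.6,0,0,0,60],[0,0.5,15.6,0,0,0,60]]' 20
python3 - <<'E'
from h import *
w=cam('wrist'); caps(w,.13); np.save('w4.npy',w,allow_pickle=True)
t=cam('top'); print('top'); caps(t,.136)
cv2.imwrite('pics/t4.png',np.hstack([cv2.resize(w['image'][0:220,130:400],(540,440)),cv2.resize(t['image'][150:260,70:130+5],(256,440))])[:,:,::-1])
move([.48,-.266,.093],np.radians(74.4))
E
```

```text
time_s: 10.35
ee_pos: [0.4194, -0.2506, 0.2512]
tcp_rot: [0.429, 0.565, 0.428, -0.561]
wrist_force: [-0.2, -0.3, -0.1]
finger_gap: 0.597
[247, 107, 22, 23, 401] [257.6 117.9] [ 0.4805 -0.2722  0.13  ]
top
[0, 0, 29, 22, 483] [11.4  8.8] [0.8555 0.4098 0.136 ]
[106, 166, 12, 11, 108] [111.5 171. ] [0.5711 0.2256 0.136 ]
[136, 175, 13, 12, 115] [141.9 180.1] [0.5561 0.1734 0.136 ]
[83, 188, 11, 12, 107] [ 87.9 193.7] [0.5315 0.2639 0.136 ]
[111, 198, 13, 12, 119] [117.3 203.6] [0.5153 0.2137 0.136 ]
[143, 209, 13, 11, 113] [149.2 213.8] [0.4984 0.1592 0.136 ]
[87, 220, 12, 12, 113] [ 92.5 225.8] [0.4771 0.254  0.136 ]
t 10.45 shift cm [15.84  6.17  0.05] turn [ 0.005 -0.004 -0.004] gap 0.602 q6 1.51 p [ 0.4198 -0.2496  0.2511]
```

View pics/t4.png

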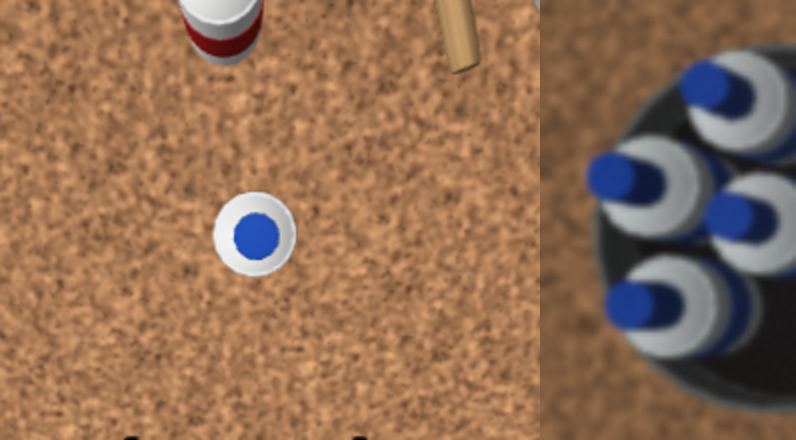

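Bottle 1 stands in its place between its neighbours (cap at (0.531, 0.264)). Bottle 2 is directly under the camera at (0.4805, -0.272). I'll grasp it.

```bash
python3 -m creep '[[3,3.5,0.3,0,0,0,60],[6,6.4,0.5,0,0,0,60],[9,6.4,0.5,0,0,0,60],[12,6.4,0.5,0,0,0,60],[14.5,6.4,0.5,0,0,0,60],[15.8,6.4,0.5,0,0,0,60],[15.8,6.4,0.5,0,0,0,60],[15.8,6.4,0.5,0,0,0,40],[15.8,6.4,0.5,0,0,0,0],[15.8,6.4,0.5,0,0,0,0],[15.8,6.4,0.5,0,0,0,0],[15.8,6.4,0.5,0,0,0,0]]' 25
python3 -m creep '[[0,0,0,0,0,0,0],[0,0,0,0,0,0,0],[0,0,0,0,0,0,0],[-1,0,0,0,0,0,0],[-3,0,0,0,0,0,0],[-6,0,0,0,0,0,0],[-9.5,0,0,0,0,0,0],[-13,0,0,0,0,0,0],[-16.5,0,0,0,0,0,0],[-16.5,0,0,0,0,0,0],[-16.5,0,0,0,0,0,0]]' 25
python3 -c "
from h import *
move([.4604,.1999,.258],np.radians(74.4)); print(state()['wrist_force'])"
```

```text
time_s: 11.65
ee_pos: [0.4812, -0.2711, 0.0939]
tcp_rot: [0.43, 0.564, 0.428, -0.56]
wrist_force: [1.0, 0.2, -0.9]
finger_gap: 0.242
time_s: 12.75
ee_pos: [0.4801, -0.2711, 0.2597]
tcp_rot: [0.43, 0.565, 0.428, -0.559]
wrist_force: [-0.5, -0.0, -2.5]
finger_gap: 0.246
t 12.75 shift cm [  0.28 -14.35 -44.91] turn [ 0.005 -0.005 -0.007] gap 0.246 q6 1.53 p [ 0.4801 -0.2711  0.2597]
[-0.48733807 -0.00316202 -2.52051333]
```

```bash
python3 -m creep '[[0,-0.5,-2,0,0,0,0],[0,-1.5,-5,0,0,-0.005,0],[0,-3,-9,0,0,-0.005,0],[0,-4.3,-13.5,0,0,-0.005,0],[0,-5.7,-18,0,0,-0.005,0],[0,-7.2,-22.5,0,0,-0.005,0],[0,-8.6,-27,0,0,-0.005,0],[0,-10,-31.5,0,0,-0.005,0],[0,-11.5,-36,0,0,-0.005,0],[0,-12.8,-40,0,0,-0.005,0],[0,-13.8,-43,0,0,-0.005,0],[0,-14.3,-44.8,0,0,-0.005,0]]' 25
python3 -m creep '[[0,0,0,0,0,0,0],[0,0,0,0,0,0,0]]'
python3 - <<'E'
from h import *
w=cam('wrist'); p,r,s=pose()
im=w['image'][:,:,::-1].copy(); A=np.linspace(0,2*np.pi,60)
for (x,y,rr,z,col) in [(.515,.2125,.088,.05,(0,255,0)),(.4604,.1999,.023,.006,(0,0,255)),(p[0],p[1],.023,p[2]-.093,(255,255,0))]:
    q=proj(w,np.c_[x+rr*np.cos(A),y+rr*np.sin(A),0*A+z]).round().astype(int); cv2.polylines(im,[q],True,col,1)
cv2.imwrite('pics/w5.png',im)
move([.4604,.1999,.107],np.radians(74.4))
E
```

```text
time_s: 13.95
ee_pos: [0.4592, 0.2005, 0.2588]
tcp_rot: [0.429, 0.562, 0.43, -0.562]
wrist_force: [0.2, -0.9, -3.2]
finger_gap: 0.247
time_s: 14.15
ee_pos: [0.4581, 0.2001, 0.2569]
tcp_rot: [-0.429, -0.56, -0.43, 0.563]
wrist_force: [-0.0, -0.5, -1.6]
finger_gap: 0.25
t 14.2 shift cm [15.04  0.24 -0.09] turn [0.007 0.001 0.003] gap 0.248 q6 0.57 p [0.4584 0.1997 0.2574]
```

View pics/w5.png

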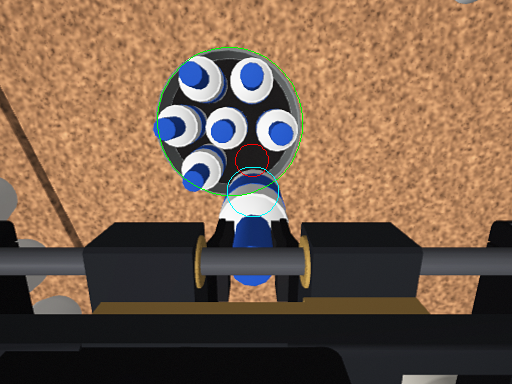

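The green ring fits the tub, and the last place at (252,160) is free with bottle 2 lined up over it. Lowering.

```bash
python3 -m creep '[[2,0.2,-0.1,0,0,0,0],[4.5,0.2,-0.1,0,0,0,0],[7,0.2,-0.1,0,0,0,0],[9,0.2,-0.1,0,0,0,0],[11,0.2,-0.1,0,0,0,0],[12.5,0.2,-0.1,0,0,0,0],[13.5,0.2,-0.1,0,0,0,0],[14.3,0.2,-0.1,0,0,0,0],[14.8,0.2,-0.1,0,0,0,0],[15,0.2,-0.1,0,0,0,0],[15,0.2,-0.1,0,0,0,0]]' 25
python3 -c "
from h import *
move([.4604,.1999,.0995],np.radians(74.4)); print(state()['wrist_force'],state()['moment'])"
```

```text
time_s: 15.3
ee_pos: [0.4602, 0.2001, 0.1076]
tcp_rot: [-0.429, -0.561, -0.43, 0.563]
wrist_force: [0.1, 0.7, -2.2]
finger_gap: 0.246
t 15.3 shift cm [0.81 0.03 0.02] turn [0.007 0.001 0.003] gap 0.246 q6 0.57 p [0.4602 0.2001 0.1076]
[ 0.07906991  0.74585221 -2.17420556] [ 0.01411972  0.05835677 -0.04594326]
```

```bash
python3 -m creep '[[0.2,0,0,0,0,0,0],[0.4,0,0,0,0,0,0],[0.55,0,0,0,0,0,0],[0.65,0,0,0,0,0,0],[0.72,0,0,0,0,0,0],[0.78,0,0,0,0,0,0],[0.78,0,0,0,0,0,0],[0.78,0,0,0,0,0,0]]' 25
```

```text
time_s: 16.1
ee_pos: [0.4603, 0.2002, 0.1001]
tcp_rot: [-0.429, -0.561, -0.43, 0.563]
wrist_force: [-0.8, -0.4, -0.0]
finger_gap: 0.245
```

The weight has come off (force 0), so it is on the floor. Release and retreat.

```bash
python3 -m creep '[[0.05,0,0,0,0,0,24],[0.05,0,0,0,0,0,28],[0.05,0,0,0,0,0,34],[0.05,0,0,0,0,0,42],[0.05,0,0,0,0,0,42],[0.05,0,0,0,0,0,42]]' 5
python3 -m creep '[[-1,0,0,0,0,0,42],[-4,0,0,0,0,0,42],[-8,0,0,0,0,0,42],[-12,0,0,0,0,0,42],[-16,0,0,0,0,0,42],[-16,0,4,0,0,0,42],[-16,0,8.5,0,0,0,42],[-16,0,13,0,0,0,42],[-16,0,17,0,0,0,42],[-16,0,20,0,0,0,42],[-16,0,20,0,0,0,42],[-16,0,20,0,0,0,42]]'
python3 - <<'E'
from h import *
t=cam('top'); caps(t,.136); c=cam('scene')
cv2.imwrite('pics/e.png',np.hstack([cv2.resize(t['image'][150:260,70:190],(400,367)),cv2.resize(c['image'][180:300,290:410],(367,367))])[:,:,::-1])
E
```

```text
time_s: 16.7
ee_pos: [0.4604, 0.2003, 0.0995]
tcp_rot: [-0.429, -0.561, -0.43, 0.563]
wrist_force: [-0.2, -0.1, 1.2]
finger_gap: 0.414
time_s: 17.9
ee_pos: [0.4084, 0.0069, 0.2605]
tcp_rot: [-0.429, -0.562, -0.43, 0.562]
wrist_force: [-1.0, -0.3, -0.4]
finger_gap: 0.42
[0, 0, 29, 23, 496] [11.4  9. ] [0.8551 0.4097 0.136 ]
[106, 166, 13, 11, 111] [111.6 171.1] [0.571  0.2254 0.136 ]
[135, 175, 14, 12, 123] [141.9 180.2] [0.556  0.1733 0.136 ]
[83, 188, 11, 12, 110] [ 88.  193.8] [0.5314 0.2637 0.136 ]
[111, 197, 14, 13, 124] [117.5 203.6] [0.5152 0.2134 0.136 ]
[142, 209, 14, 11, 117] [149.2 213.9] [0.4982 0.1591 0.136 ]
[87, 220, 12, 12, 118] [ 92.6 225.7] [0.4773 0.2538 0.136 ]
[119, 232, 13, 11, 125] [125.2 236.8] [0.4589 0.1985 0.136 ]
```

View pics/e.png

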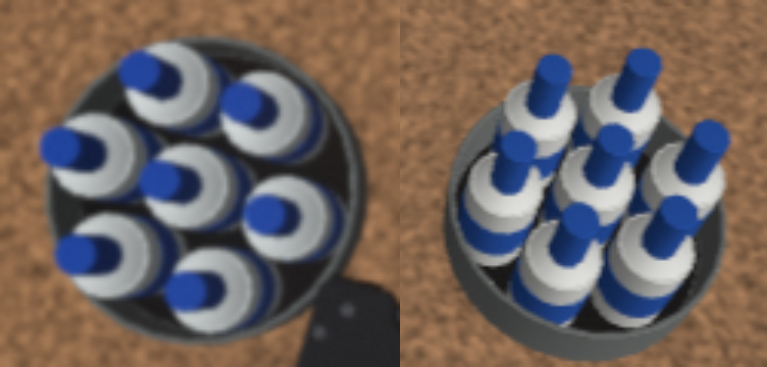

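All seven places are filled with upright bottles in both views, and the arm is clear. Handing in.

```bash
python3 -c "
from workcell import job
print(job.hand_in())"
```

```text
the job is handed in; nothing more can be done
None
```

Both blue bottles are in the tub, one in each empty place, and the job is handed in at about 18 s of the 59 s allowed. I gripped each by its cap, carried it above the other caps and lowered it to the floor. I let go of the second only once its weight was off the gripper; the first was only partly unloaded when I opened.

The last top view put the two caps at (0.531, 0.264) and (0.459, 0.199). That is within about 3 mm of the places I had worked out, at (0.531, 0.266) and (0.460, 0.200). All seven bottles looked upright in both the top and scene views, and the gripper was clear of everything.

The top and wrist cameras differed by about 4 mm on where the tub's centre was, and I used the average. No check failed. I judged tilt and rest only from the pictures.

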